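Tip the measured pins from their tray into the V-trough

TASK

Next to the profile projector, pick up the blue tray by its handle and, holding it low over the V-trough, tip it so that its two steel pins roll gently into the V and come to lie in line along the fold, end after end, with their whole length on the trough. Do not touch the pins with the gripper, and do not drop or fling them. Then set the empty blue tray down upright on the green bench and let go.

Things in the scene. Friction and masses are not known exactly. Their poses are not given: they have to be found in the camera images.
- tray: blue tray, 70 x 140 mm (x, y), 180 g (a red one holds brass pins). Origin: centre of underside, z up. Open pouring lip at x -35, z 12, facing the robot within 25 deg; 26 high wall at +x and both ends. Floor falls 6 deg away from the lip; tipped 28 deg, lip down, it empties. Handle: black bar along y over x 0, 12 thick (x), 20 tall, centre z 75, 132 clear between end posts
- pin_a: bright steel turned pin, plain cylinder 16 mm diameter, 50 mm long, 79 g; origin at its middle on its axis, y along its axis. It starts in the left lane of the blue tray (tray y = +35 mm, x = +22 mm, z = 14 mm), lying along the tray's y against its back wall, and rolls freely
- pin_b: bright steel turned pin, plain cylinder 16 mm diameter, 50 mm long, 79 g; origin at its middle on its axis, y along its axis. It starts in the right lane of the blue tray (tray y = -35 mm, x = +22 mm, z = 14 mm), lying along the tray's y against its back wall, and rolls freely
- trough: V-trough fixed to the bench: 220 mm of bright aluminium angle, 90 degree V open upwards, open ends, on a dark base plate 90 wide. Origin: centre of the underside, on the bench; y along the fold, x across. The fold (inside corner) is 12 mm up at x = 0; the sides rise to x = +-35, 47 mm up (outer edges +-39). A pin lying in the fold has its axis 23 mm up

How it is judged:
On the way, in this order (a step that is already met when the one before it is completed fails the run):
1. the blue tray is lifted off the bench with both pins in it (height (world z) of tray above 0.02 m and distance between each of pin_a, pin_b and tray below 0.075 m), for 0.2 s.
2. both steel pins lie along the fold of the trough (x of pin_a in the frame of trough between -0.012 and 0.012 m and y of pin_a in the frame of trough between -0.088 and 0.088 m and z of each of pin_a, pin_b in the frame of trough below 0.033 m and angle between the y axis of each of pin_a, pin_b and the y axis of trough, either way round below 0.2 rad and x of pin_b in the frame of trough between -0.012 and 0.012 m and y of pin_b in the frame of trough between -0.088 and 0.088 m), for 0.2 s.
At the end, for the whole second after the job is handed in: both steel pins at rest in the fold: axis within 12 mm sideways of it, under 33 mm above the bench, within 11 degrees of its direction, middle within 88 mm of the trough's middle; blue tray upright (10 degrees), still, its underside within 8 mm of the bench top (all of step 2 and linear speed of each of pin_a, pin_b, tray below 0.02 m/s and height (world z) of tray between -0.008 and 0.008 m and angle between tray's own z axis and vertical below 0.175 rad); the robot touches nothing.
It fails at once if the gripper's fingers touch a steel pin (contact force between the fingers and pin_a above 0.3 N or contact force between the fingers and pin_b above 0.3 N).
It fails at once if a steel pin is dropped or flung: it moves faster than 1.5 m/s (a fall of over 11 cm) (linear speed of any of pin_a, pin_b above 1.5 m/s).
It also fails if it takes over 54 s, if anything falls off the work surface, if the arm or the gripper's body presses on something with over 40 N, if the wrist force passes 120 N, or if a joint passes its speed limit or range.

ROBOT

A 6-joint arm with a two-finger parallel gripper is mounted at the origin on the work surface. World frame = base frame: x ahead of the robot, y to its left, z up, the work surface at z = 0. Lengths are in m, angles in rad, forces in N, time in s.
With the tool pointing down it reaches from about 0.275 to 0.75 m from the base axis. Payload 10.2 kg.
Tool frame: the origin (TCP) lies at the very end of the fingers, on their centre line; the grasp point (between the pads) lies 19 mm behind it; y points along the fingers, x is the direction in which the jaws open and shut, and the axes are right-handed (so a half turn about y gives the same grasp; the last joint's range is limited). The gripper opens to 88 mm and grips with 3 to 60 N. Pads are 18 mm wide; open, the fingers measure 123 mm over their backs; the gripper's body (75 mm by 187 mm) begins 45 mm behind the grasp point.
Start: joints at [1.051, 0.313, 1.498, -0, 1.331, -0.223], TCP at [0.154, 0.502, 0.239] pointing down, gripper open.
Joint ranges: [-2.94, 2.94], [-0.97, 2.17], [0.19, 2.56], [-1.23, 4.37], [0.02, 3.11], [-2.88, 2.88]. Speed limits (rad/s): [2.39, 2.39, 3.01, 3.14, 3.14, 3.14].

INTERFACE

Orientations are given as a rotation vector (axis times angle).
In Python, from cell import get_obs, cams, env gives the robot as it stands.
- The arm moves only by the shell command python3 -m handwheel 'ROWS' [OPENING]. ROWS is JSON, a list of rows, each a list of 6 numbers: the shift along the tool's x, y, z in m, then the turn, a rotation vector about the tool's x, y, z in degrees. In form: [[tx, ty, tz, ax, ay, az], ...]. A call has 1 to 20 rows; each row is the pose to reach, as a shift and turn from the pose commanded when the call began, along the tool's axes at that moment; what a row does not reach only later rows make up. A row lasts 1/12 s, in which the tool goes at most 41.7 mm and 7.16 degrees, less where a joint would pass 70% of its speed; a pose out of reach is approached as far as the arm can. A call with a gripper value outside its range is refused whole. OPENING is the opening, from 0 (shut) to 1 (fully open), set as the call begins (- or left out, the last holds). The fingers move at their own pace and stop on an object; the grip force is fixed at half the most. Time passes only in rows, so rows that repeat a pose let the fingers close. It gives the time, the measured TCP pose, the force and the opening at its end, in the units of the state.
- get_obs(): the state, without advancing time (a new reading comes with each control period).
- cams.get_image(name): name is "scene" or "side" or "wrist"; returns a dict with "image" (400x640x3 uint8, red, green, blue), "depth" (400x640 float32, m along the optical axis (not along the pixel's ray), 0 where there is no reading), "mtx" (3x3 intrinsics, pixels), "rvec" (rotation vector, rad) and "tvec" (3), from world to camera coordinates, as OpenCV has them; the wrist camera has in their place "hand_eye" (4x4, takes a point from camera to tool coordinates, whose origin is the TCP and whose axes are the tool frame's). Camera axes: x right, y down, z forward; pixel columns grow to the right and rows downward; lengths in m; the calibration is good to about 2 mm. A picture is of the moment at which its call begins: read the wrist's pose just before it.
- env.sign_off(): hands the job in, once; it reports no verdict.
The state is a dict: "t": time; "joint_pos": joint angles; "joint_vel": joint speeds; "effort": joint torques, N m; "tcp_pos": TCP position; "orientation": TCP orientation; "ft_force": force on the tool from outside, world axes, zero at the start; "ft_torque": the same for the moment, N m; "opening": finger opening in m.
Only numpy, scipy, OpenCV 4.12 (cv2) and the standard library are available. Lean on these libraries where they do the work, as an engineer would, in place of code of your own. Each camera call takes 0.05 s, during which the arm holds its last target.

## Working session

There is one attempt and no reset: what is moved stays moved. The work goes in short steps, Python scripts to look and compute and a shell command to move; the robot and the scene stay as the last step left them, time stands still between calls to the robot, and variables do not carry over. Pictures are saved under pics/ and viewed, and the job is handed in when it is done.

```bash
ls; mkdir -p pics; python3 - <<'E'
from cell import get_obs,cams
import cv2,numpy as np
o=get_obs()
print({k:np.round(v,3) for k,v in o.items()})
for n in ["scene","side","wrist"]:
    d=cams.get_image(n); cv2.imwrite(f"pics/{n}0.png",d["image"][:,:,::-1])
    np.savez(f"pics/{n}0.npz",**d)
    print(n,d["mtx"].round(1).tolist(),d.get("hand_eye"),d.get("rvec"),d.get("tvec"))
E
```

```text
pics
{'t': np.float64(0.0), 'joint_pos': array([ 1.051,  0.313,  1.498, -0.   ,  1.331, -0.223]), 'joint_vel': array([-0.   , -0.   ,  0.   , -0.   , -0.001,  0.001]), 'effort': array([ 0.0000e+00, -4.0221e+01, -2.5227e+01,  6.9000e-02,  3.5000e-02,
       -0.0000e+00]), 'tcp_pos': array([0.153, 0.502, 0.238]), 'orientation': array([-1.336, -0.987,  0.989]), 'ft_force': array([ 0.292, -0.762,  0.068]), 'ft_torque': array([ 0.006,  0.062, -0.012]), 'opening': np.float64(0.088)}
scene [[432.3, 0.0, 312.1], [0.0, 432.3, 197.5], [0.0, 0.0, 1.0]] None [ 2.05810258  0.65056293 -0.33291026] [-0.48283408 -0.13043579  1.10288775]
side [[372.9, 0.0, 322.5], [0.0, 372.9, 197.5], [0.0, 0.0, 1.0]] None [ 2.26796726 -0.92707538  0.36790638] [-0.38536621  0.34943953  0.62949126]
wrist [[287.8, 0.0, 319.4], [0.0, 287.8, 200.6], [0.0, 0.0, 1.0]] [[ 9.99999963e-01  4.96198663e-06 -2.72424398e-04 -1.93881223e-04]
 [ 2.64394126e-04 -2.59287332e-01  9.65800191e-01 -1.47361719e-01]
 [-6.58439076e-05 -9.65800228e-01 -2.59287324e-01  6.59063340e-02]
 [ 0.00000000e+00  0.00000000e+00  0.00000000e+00  1.00000000e+00]] None None
```

View pics/scene0.png

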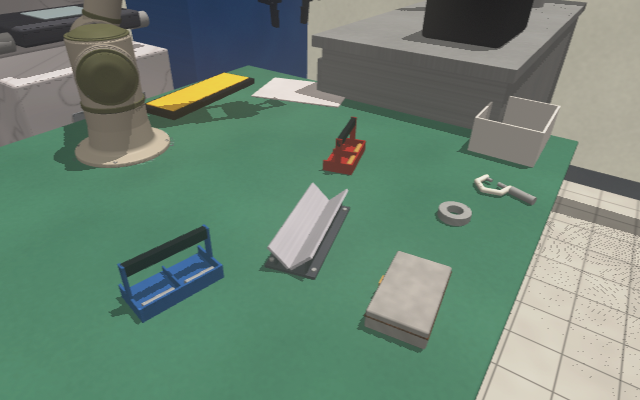

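View pics/side0.png

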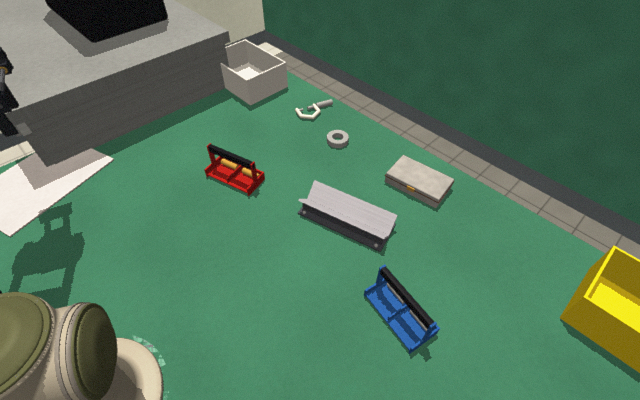

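View pics/wrist0.png

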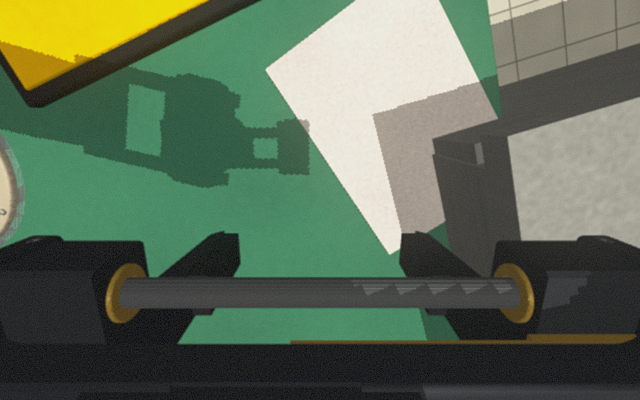

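The scene view shows the blue tray at about (170,275) with its black handle at about (165,250), and the trough at about (310,235). The side view has them at (402,310) and (348,215). The wrist camera sees neither.

```bash
cat > h.py <<'E'
import numpy as np,cv2
from scipy.spatial.transform import Rotation as R
def load(n): return dict(np.load(f"pics/{n}.npz"))
def world(d,obs=None):
    K=d["mtx"];z=d["depth"];v,u=np.mgrid[0:400,0:640]
    p=np.stack([(u-K[0,2])/K[0,0]*z,(v-K[1,2])/K[1,1]*z,z],-1)
    if "rvec" in d:
        Rm=cv2.Rodrigues(d["rvec"])[0]; return (p-d["tvec"].ravel())@Rm
    H=d["hand_eye"];p=p@H[:3,:3].T+H[:3,3]
    return p@R.from_rotvec(obs["orientation"]).as_matrix().T+obs["tcp_pos"]
E
python3 - <<'E'
from h import *
from cell import get_obs
print("tool R\n",R.from_rotvec(get_obs()["orientation"]).as_matrix().round(3))
for n in ["scene0","side0"]:
    d=load(n);P=world(d);im=d["image"].astype(int);ok=d["depth"]>0
    r,g,b=im[...,0],im[...,1],im[...,2]
    hsv=cv2.cvtColor(d["image"],cv2.COLOR_RGB2HSV)
    blue=(hsv[...,0]>100)&(hsv[...,0]<125)&(hsv[...,1]>120)&ok&(P[...,2]<0.15)&(P[...,2]>-.01)
    nn,l,s,c=cv2.connectedComponentsWithStats(blue.astype(np.uint8))
    for i in range(1,nn):
        if s[i,4]>60:
            q=P[l==i];print(n,"blue",s[i],q.mean(0).round(3),q.min(0).round(3),q.max(0).round(3))
    allb=P[blue]; c0=np.median(allb,0)
    print(c0)
    # black handle
    near=np.linalg.norm(P[...,:2]-c0[:2],axis=-1)<0.12
    bl=(im.max(-1)<60)&near&(P[...,2]>.055)&(P[...,2]<.1)&ok
    q=P[bl];m=q.mean(0);w,v=np.linalg.eigh(np.cov(q[:,:2].T));ax=v[:,1]
    t=(q[:,:2]-m[:2])@ax; print("handle",bl.sum(),m.round(4),q.min(0).round(3),q.max(0).round(3),"ang",np.degrees(np.arctan2(ax[1],ax[0])),np.percentile(t,[1,99]),np.percentile((q[:,:2]-m[:2])@v[:,0],[2,98]))
    top=q[q[:,2]>.081];print("top",len(top),top.mean(0))
    # trough
    ctr={'scene0':(235,310),'side0':(212,348)}[n]
    gm=(hsv[...,1]<60)&ok&(P[...,2]>.006)&(P[...,2]<.06)
    nn,l,s,c=cv2.connectedComponentsWithStats(gm.astype(np.uint8))
    q=P[l==l[ctr]];m=q.mean(0);w,v=np.linalg.eigh(np.cov(q[:,:2].T));
    rect=cv2.minAreaRect(q[:,:2].astype(np.float32));print("trough",s[l[ctr]],m,rect,q[:,2].min(),q[:,2].max(), np.degrees(np.arctan2(v[1,1],v[0,1])))
    print("corners",cv2.boxPoints(rect))
E
```

```text
tool R
 [[ 0.292 -0.    -0.956]
 [ 0.956 -0.001  0.292]
 [-0.001 -1.     0.   ]]
scene0 blue [ 126    1  152   46 4196] [-0.689  0.966  0.075] [-1.074  0.79  -0.01 ] [-0.606  1.408  0.15 ]
scene0 blue [278   0  18  28 356] [-0.619  1.493  0.06 ] [-0.638  1.412 -0.01 ] [-0.606  1.584  0.127]
scene0 blue [ 117  225  106   97 3406] [ 0.505 -0.265  0.017] [ 0.38  -0.335 -0.   ] [ 0.548 -0.165  0.086]
[-0.61630961  0.80351633  0.02709314]<stdin>:18: RuntimeWarning: Mean of empty slice.
  ret = um.true_divide(
  avg = a.mean(axis, **keepdims_kw)
<stdin>:18: RuntimeWarning: Degrees of freedom <= 0 for slice
  c *= np.true_divide(1, fact)
  c *= np.true_divide(1, fact)
Traceback (most recent call last):
ValueError: zero-size array to reduction operation minimum which has no identity
```

```bash
cat > m.py <<'E'
from h import *
for n in ["scene0","side0"]:
    d=load(n);P=world(d);im=d["image"].astype(int);ok=d["depth"]>0
    ok&=(P[...,0]>.2)&(P[...,0]<.9)&(abs(P[...,1])<.6)
    hsv=cv2.cvtColor(d["image"],cv2.COLOR_RGB2HSV)
    blue=(hsv[...,0]>100)&(hsv[...,0]<125)&(hsv[...,1]>120)&ok&(P[...,2]<0.15)&(P[...,2]>-.01)
    allb=P[blue]; c0=np.median(allb,0); near=np.linalg.norm(P[...,:2]-c0[:2],axis=-1)<0.12
    print(n,"blue",c0.round(3),cv2.minAreaRect(allb[allb[:,2]<.03][:,:2].astype(np.float32)))
    bl=(im.max(-1)<60)&near&(P[...,2]>.055)&(P[...,2]<.1)&ok
    q=P[bl];m=q.mean(0);w,v=np.linalg.eigh(np.cov(q[:,:2].T));ax=v[:,1]
    t=(q[:,:2]-m[:2])@ax
    print("handle",bl.sum(),m.round(4),"ang",np.degrees(np.arctan2(ax[1],ax[0])),np.percentile(t,[1,99]),np.percentile((q[:,:2]-m[:2])@v[:,0],[2,98]),np.percentile(q[:,2],[1,50,99]))
    print(" rect",cv2.minAreaRect(q[:,:2].astype(np.float32)))
    top=q[q[:,2]>.083];print(" top",len(top),top.mean(0))
    ctr={'scene0':(235,310),'side0':(205,348)}[n]
    gm=(hsv[...,1]<60)&ok&(P[...,2]>.008)&(P[...,2]<.06)
    nn,l,s,c=cv2.connectedComponentsWithStats(gm.astype(np.uint8))
    q=P[l==l[ctr]];m=q.mean(0);w,v=np.linalg.eigh(np.cov(q[:,:2].T));
    rect=cv2.minAreaRect(q[:,:2].astype(np.float32));print("trough",s[l[ctr]],m,rect,q[:,2].min(),q[:,2].max(), np.degrees(np.arctan2(v[1,1],v[0,1])))
    print(" corners",cv2.boxPoints(rect).tolist())
    rim=q[q[:,2]>.042]; 
    print(" rim",len(rim),cv2.minAreaRect(rim[:,:2].astype(np.float32)), cv2.fitLine(rim[:,:2].astype(np.float32),cv2.DIST_HUBER,0,.01,.01).ravel())
E
python3 m.py
```

```text
scene0 blue [ 0.502 -0.266  0.011] ((0.4712027907371521, -0.25000500679016113), (0.14681001007556915, 0.15114715695381165), 70.62329864501953)
handle 1170 [ 0.5028 -0.2648  0.0788] ang 78.47164199729542 [-0.05987033  0.06719361] [-0.00309544  0.00759029] [0.06745139 0.08018674 0.08614478]
 rect ((0.5014923810958862, -0.260572224855423), (0.13057449460029602, 0.013349896296858788), 77.83880615234375)
 top 436 [ 0.50037298 -0.26489596  0.08471565]
trough [ 267  182   82   91 3483] [ 0.60138348 -0.0413532   0.03015755] ((0.5993158221244812, -0.02313101291656494), (0.07982611656188965, 0.22342132031917572), 15.304927825927734) 0.008006819827374504 0.048899568093046554 105.69968048975558
 corners [[0.5313315987586975, 0.07408250123262405], [0.5903050303459167, -0.14141510426998138], [0.6673000454902649, -0.12034452706575394], [0.6083266139030457, 0.0951530784368515]]
 rim 745 ((0.6002086400985718, -0.023116067051887512), (0.07812003046274185, 0.2218848168849945), 15.32411003112793) [ 0.5276085  -0.84948766  0.5997671  -0.02067295]
side0 blue [ 0.487 -0.265  0.01 ] ((0.49523842334747314, -
[... 282 characters left out ...]
1313035637140274, 0.012432314455509186), 78.65662384033203)
 top 406 [ 0.49431596 -0.26438263  0.08546881]
trough [ 298  180  100   66 2926] [ 0.59942129 -0.02954013  0.02965311] ((0.5952174663543701, -0.025447659194469452), (0.08240915089845657, 0.22222387790679932), 16.896717071533203) 0.00803009297145058 0.051099354702477236 105.42609636893641
 corners [[0.5234972834587097, 0.06889159977436066], [0.5880860686302185, -0.14373892545700073], [0.6669376492500305, -0.11978691816329956], [0.6023488640785217, 0.09284360706806183]]
 rim 605 ((0.5959124565124512, -0.02535989135503769), (0.07972276955842972, 0.22081691026687622), 15.498367309570312) [ 0.1535263  -0.9881446   0.61569065 -0.02078902]
```

```bash
python3 - <<'E'
import cv2
a=cv2.imread("pics/scene0.png")[170:330,100:370];cv2.imwrite("pics/s0c.png",cv2.resize(a,None,fx=2.9,fy=2.9,interpolation=cv2.INTER_CUBIC))
a=cv2.imread("pics/side0.png")[170:360,280:460];cv2.imwrite("pics/d0c.png",cv2.resize(a,None,fx=3,fy=3,interpolation=cv2.INTER_CUBIC))
E
```

```text
(no output)
```

View pics/s0c.png

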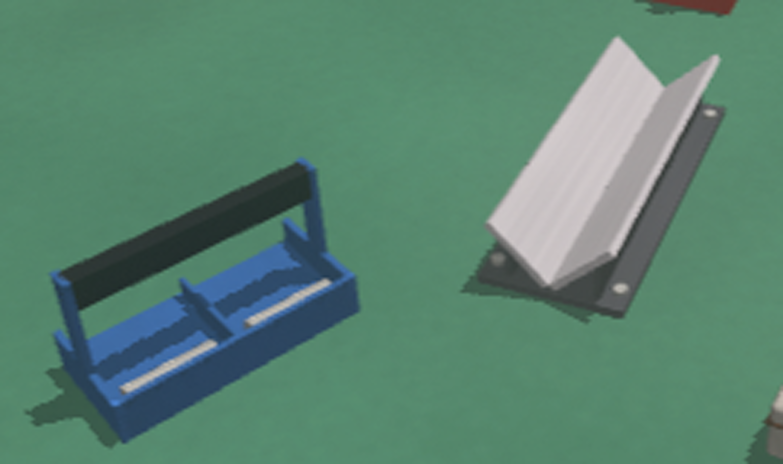

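View pics/d0c.png

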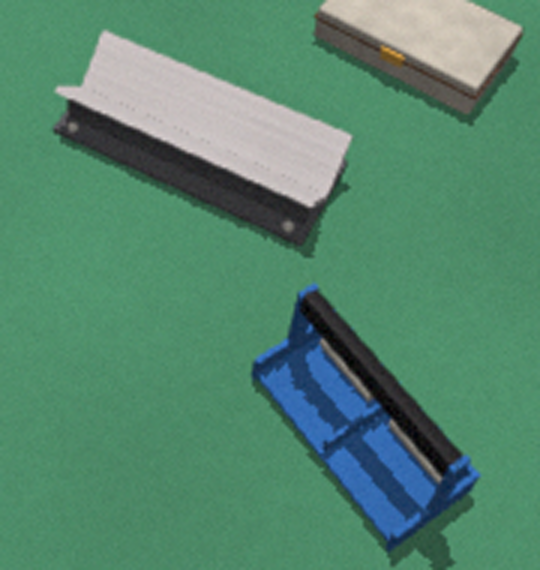

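The two views agree on these positions. The tray handle centre is at about (0.498, -0.261) with its y axis at 78.6°, and the handle top is at 85 mm as specified. The trough is at about (0.597, -0.024) with its axis at 105.4°. I'll move to hover over the handle and check with the wrist camera.

```bash
python3 -m handwheel '[[-0.3,0.03,-0.26,0,40,0],[-0.3,0.03,-0.26,0,40,0],[-0.3,0.03,-0.26,0,40,0],[-0.3,0.03,-0.26,0,40,0],[-0.3,0.03,-0.26,0,40,0],[-0.3,0.03,-0.26,0,40,0],[-0.3,0.03,-0.26,0,40,0],[-0.3,0.03,-0.26,0,40,0],[-0.629,0.03,-0.552,0,84.6,0],[-0.629,0.03,-0.552,0,84.6,0],[-0.629,0.03,-0.552,0,84.6,0],[-0.629,0.03,-0.552,0,84.6,0],[-0.629,0.03,-0.552,0,84.6,0],[-0.629,0.03,-0.552,0,84.6,0],[-0.629,0.03,-0.552,0,84.6,0],[-0.629,0.03,-0.552,0,84.6,0],[-0.629,0.03,-0.552,0,84.6,0],[-0.629,0.03,-0.552,0,84.6,0],[-0.629,0.03,-0.552,0,84.6,0],[-0.629,0.03,-0.552,0,84.6,0]]' 1; cat > st.py <<'E'
from h import *
from cell import get_obs
o=get_obs();M=R.from_rotvec(o["orientation"]).as_matrix()
print("t",round(float(o["t"]),2),"tcp",o["tcp_pos"].round(4),"xang",np.degrees(np.arctan2(M[1,0],M[0,0])).round(2),"R",M.round(3).tolist(),"f",o["ft_force"].round(1),"op",round(float(o["opening"]),4),"j",o["joint_pos"].round(2))
E
python3 st.py
```

```text
t: 1.82
tcp_pos: [0.4959, -0.2588, 0.2084]
orientation: [-1.565, 0.16, -0.159]
ft_force: [0.8, 0.3, -0.1]
opening: 0.0882
t 1.82 tcp [ 0.4959 -0.2588  0.2084] xang -11.63 R [[0.979, -0.0, 0.202], [-0.202, 0.0, 0.979], [-0.0, -1.0, 0.0]] f [ 0.8  0.3 -0.1] op 0.0882 j [-0.69  0.41  1.44  0.    1.29 -0.49]
```

```bash
python3 -m handwheel '[[0,0,0,0,0,0],[0,0,0,0,0,0]]' >/dev/null; cat > w.py <<'E'
import sys
from h import *
from cell import get_obs,cams
n=sys.argv[1]
o=get_obs();d=cams.get_image("wrist");np.savez(f"pics/{n}.npz",**d);cv2.imwrite(f"pics/{n}.png",d["image"][:,:,::-1])
P=world(d,o);im=d["image"].astype(int);z=P[...,2]
m=(im.max(-1)<70)&(z>.06)&(z<.1)&(d["depth"]>0)
nn,l,s,c=cv2.connectedComponentsWithStats(m.astype(np.uint8))
i=1+np.argmax(s[1:,4]);q=P[l==i]
rect=cv2.minAreaRect(q[:,:2].astype(np.float32));print("handle px",s[i],"rect",rect,"z",np.percentile(q[:,2],[5,50,95]))
t=q[q[:,2]>np.percentile(q[:,2],95)-.004];print("top",cv2.minAreaRect(t[:,:2].astype(np.float32)),t.mean(0))
M=R.from_rotvec(o["orientation"]).as_matrix()
c=np.array([*rect[0],.075]);print("in tool",((c-o["tcp_pos"])@M).round(4))
E
python3 w.py w1; python3 st.py
```

```text
handle px [317 182  12  80 522] rect ((0.49302735924720764, -0.2870798110961914), (0.08256165683269501, 0.011448478326201439), 77.99777221679688) z [0.08502826 0.08633659 0.08741892]
top ((0.49275705218315125, -0.2869998514652252), (0.08263980597257614, 0.011172307655215263), 78.67030334472656) [ 0.49029073 -0.29962909  0.08633054]
in tool [ 0.0037  0.1325 -0.0291]
t 2.03 tcp [ 0.4953 -0.2567  0.208 ] xang -11.65 R [[0.979, -0.001, 0.202], [-0.202, 0.001, 0.979], [-0.001, -1.0, 0.001]] f [-0.2  0.5 -0.4] op 0.088 j [-0.69  0.41  1.44  0.    1.29 -0.49]
```

View pics/w1.png

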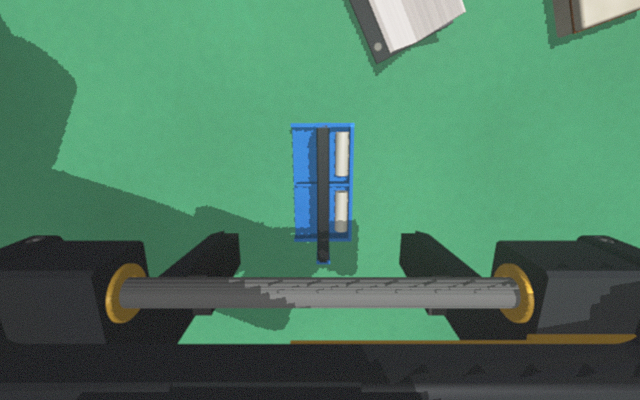

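The wrist view shows the handle vertically at about column 323, rows 125–262, centred between the fingers, with both pins in the tray. My mask missed the lit half of the handle, so I'll redo it by height.

```bash
sed -i 's/m=(im.max(-1)<70)&(z>.06)&(z<.1)&(d\["depth"\]>0)/m=(im.max(-1)<110)\&(z>.079)\&(z<.095)\&(d["depth"]>0)/' w.py; python3 w.py w2
```

```text
handle px [ 317  129   14  134 1572] rect ((0.4987553358078003, -0.2630171775817871), (0.13336309790611267, 0.013447931036353111), 78.21672058105469) z [0.08488077 0.08627656 0.08743264]
top ((0.49867770075798035, -0.2630045413970947), (0.13336056470870972, 0.013420958071947098), 78.29830169677734) [ 0.49855439 -0.25929152  0.08624594]
in tool [ 0.0048  0.133  -0.0056]
```

```bash
python3 -m handwheel '[[0.0045,0.03,-0.005,0,0,0],[0.0045,0.06,-0.005,0,0,0],[0.0045,0.085,-0.005,0,0,0],[0.0045,0.105,-0.005,0,0,0],[0.0045,0.12,-0.005,0,0,0],[0.0045,0.135,-0.005,0,0,0],[0.0045,0.145,-0.005,0,0,0],[0.0045,0.150,-0.005,0,0,0],[0.0045,0.150,-0.005,0,0,0]]'; python3 -m handwheel '[[0,0,0,0,0,0],[0,0,0,0,0,0],[0,0,0,0,0,0],[0,0,0,0,0,0],[0,0,0,0,0,0],[0,0,0,0,0,0],[0,0,0,0,0,0],[0,0,0,0,0,0],[0,0,0,0,0,0],[0,0,0,0,0,0]]' 0; python3 st.py
```

```text
t: 2.83
tcp_pos: [0.4988, -0.2618, 0.0585]
orientation: [-1.564, 0.159, -0.158]
ft_force: [-0.3, 0.4, -0.5]
opening: 0.088
t: 3.67
tcp_pos: [0.499, -0.2626, 0.0588]
orientation: [-1.565, 0.159, -0.159]
ft_force: [0.5, -0.8, 0.1]
opening: 0.0234
t 3.67 tcp [ 0.499  -0.2626  0.0588] xang -11.61 R [[0.98, 0.0, 0.201], [-0.201, 0.0, 0.98], [-0.0, -1.0, 0.0]] f [ 0.5 -0.8  0.1] op 0.0234 j [-0.69  0.6   1.58  0.    0.97 -0.49]
```

```bash
python3 -m handwheel '[[0,0,0,0,0,0],[0,0,0,0,0,0],[0,0,0,0,0,0],[0,0,0,0,0,0],[0,0,0,0,0,0],[0,0,0,0,0,0]]'; python3 st.py
```

```text
t: 4.17
tcp_pos: [0.4989, -0.2625, 0.0587]
orientation: [-1.565, 0.159, -0.159]
ft_force: [-1.6, 0.1, -0.6]
opening: 0.0116
t 4.17 tcp [ 0.4989 -0.2625  0.0587] xang -11.6 R [[0.98, -0.0, 0.201], [-0.201, 0.0, 0.98], [-0.0, -1.0, 0.0]] f [-1.6  0.1 -0.6] op 0.0116 j [-0.69  0.6   1.58 -0.    0.97 -0.49]
```

```bash
python3 -m handwheel '[[0,-0.002,0,0,0,0],[0,-0.006,0,0,0,0],[0,-0.012,0,0,0,0.5],[0,-0.019,0,0,0,1],[0,-0.027,0,0,0,2],[0,-0.036,0,0,0,3],[0,-0.045,0,0,0,4],[0,-0.054,0,0,0,5],[0,-0.063,0,0,0,6],[0,-0.072,0,0,0,7],[0,-0.080,0,0,0,7.5],[0,-0.086,0,0,0,8],[0,-0.09,0,0,0,8],[0,-0.09,0,0,0,8]]'; python3 st.py; cat > snap.py <<'E'
import sys
from h import *
from cell import cams
tag=sys.argv[1]
for n in sys.argv[2:]:
    d=cams.get_image(n);np.savez(f"pics/{n}{tag}.npz",**d);cv2.imwrite(f"pics/{n}{tag}.png",d["image"][:,:,::-1])
E
python3 snap.py 1 scene wrist
```

```text
t: 5.33
tcp_pos: [0.4993, -0.2627, 0.1496]
orientation: [-1.549, 0.266, -0.05]
ft_force: [0.2, -0.6, -2.1]
opening: 0.0115
t 5.33 tcp [ 0.4993 -0.2627  0.1496] xang -11.61 R [[0.97, -0.135, 0.201], [-0.199, 0.027, 0.98], [-0.138, -0.99, -0.001]] f [ 0.2 -0.6 -2.1] op 0.0115 j [-0.66  0.55  1.39 -0.06  1.32 -0.44]
```

View pics/scene1.png

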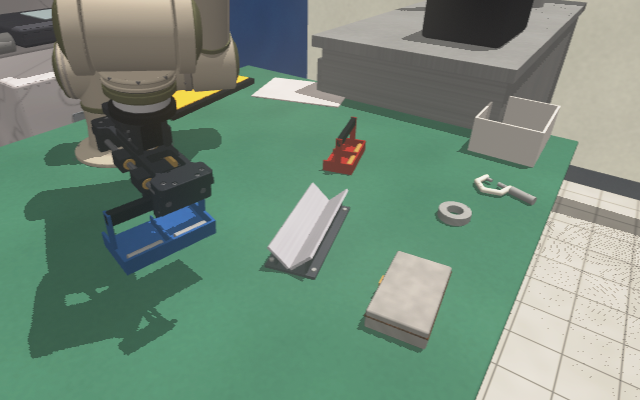

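View pics/wrist1.png

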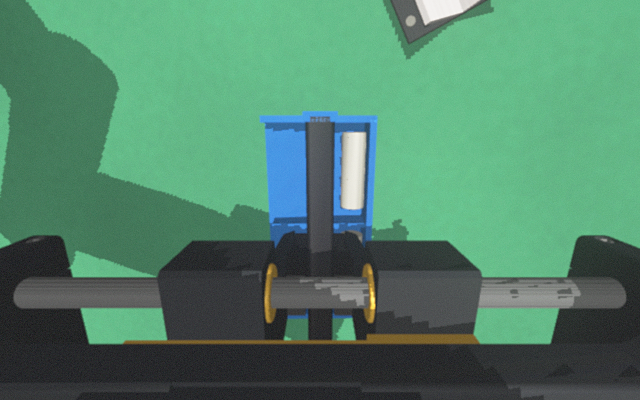

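Lifted, with both pins still against the back wall (one is visible in the wrist view at about (353,170); the scene view shows both light strips). Next I'll work out the transport to the trough.

```bash
cat > tr.py <<'E'
from h import *
from cell import get_obs
C=np.array([.598,-.0243,0]); A=np.radians(15.4)
def pose(a,lx,h,ly=0,A=A,C=C):   # tilt a deg, lip at trough x lx, height h (m)
    t=np.radians(a);c,s=np.cos(t),np.sin(t)
    X=lx+.035*c-.0467*s; Z=h+.035*s+.0467*c
    p=C+X*np.array([np.cos(A),np.sin(A),0])+ly*np.array([-np.sin(A),np.cos(A),0])+[0,0,Z]
    M0=np.array([[np.cos(A),0,-np.sin(A)],[np.sin(A),0,np.cos(A)],[0,-1,0]])
    return p,M0@R.from_euler('z',-a,degrees=True).as_matrix()
def rel(p,M,o=None):
    o=o or get_obs();M1=R.from_rotvec(o["orientation"]).as_matrix()
    return np.r_[(M1.T@(p-o["tcp_pos"])).round(4),np.degrees(R.from_matrix(M1.T@M).as_rotvec()).round(2)]
E
python3 - <<'E'
from tr import *
p,M=pose(-8,.017,.1083); print(p,rel(p,M))
E
```

```text
[ 0.6540706  -0.00885558  0.14967446] [ 9.980e-02 -1.510e-02  2.797e-01 -3.770e+00 -2.675e+01 -1.000e-02]
```

```bash
python3 -m handwheel '[[0.001,0,0.003,0,-0.3,0],[0.003,-0.0005,0.0084,-0.1,-0.8,0],[0.006,-0.001,0.0168,-0.2,-1.6,0],[0.010,-0.0015,0.028,-0.4,-2.7,0],[0.015,-0.002,0.042,-0.6,-4,0],[0.021,-0.003,0.0588,-0.8,-5.6,0],[0.027,-0.004,0.0756,-1,-7.2,0],[0.034,-0.005,0.095,-1.3,-9.1,0],[0.041,-0.006,0.115,-1.5,-11,0],[0.048,-0.007,0.134,-1.8,-12.8,0],[0.055,-0.008,0.154,-2.1,-14.7,0],[0.062,-0.0094,0.1736,-2.3,-16.6,0],[0.069,-0.0104,0.193,-2.6,-18.5,0],[0.076,-0.0115,0.213,-2.9,-20.3,0],[0.082,-0.0124,0.2296,-3.1,-21.9,0],[0.088,-0.0133,0.2464,-3.3,-23.5,0],[0.093,-0.014,0.260,-3.5,-24.9,0],[0.097,-0.0146,0.2716,-3.65,-26,0],[0.099,-0.015,0.277,-3.75,-26.5,0],[0.0998,-0.0151,0.2797,-3.77,-26.75,0]]';python3 -m handwheel '[[0,0,0,0,0,0],[0,0,0,0,0,0],[0,0,0,0,0,0]]'; python3 st.py; python3 snap.py 2 scene side wrist
```

```text
t: 7.1
tcp_pos: [0.6544, -0.0077, 0.1496]
orientation: [-1.577, -0.103, 0.322]
ft_force: [-0.6, -0.1, -2.7]
opening: 0.0118
t: 7.35
tcp_pos: [0.6539, -0.0096, 0.1499]
orientation: [-1.577, -0.101, 0.32]
ft_force: [-0.5, -1.0, -3.2]
opening: 0.0119
t 7.35 tcp [ 0.6539 -0.0096  0.1499] xang 15.35 R [[0.955, -0.134, -0.265], [0.262, -0.037, 0.964], [-0.139, -0.99, -0.0]] f [-0.5 -1.  -3.2] op 0.0119 j [-0.17  0.75  1.05 -0.06  1.47 -0.43]
```

View pics/scene2.png

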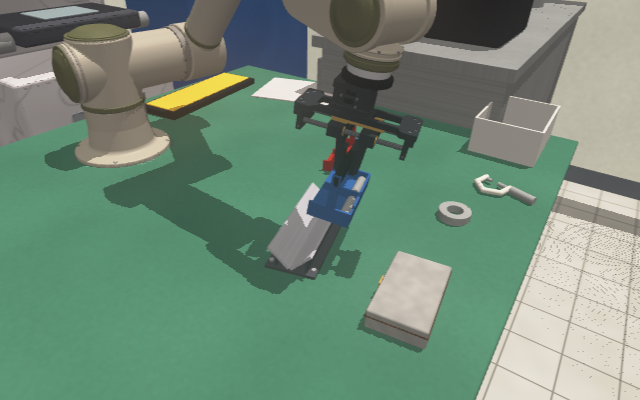

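View pics/side2.png

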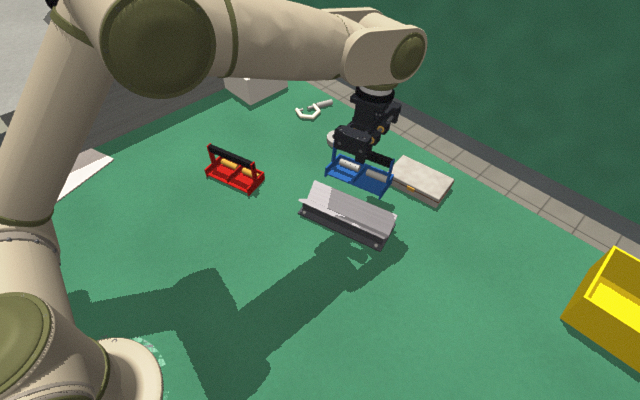

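View pics/wrist2.png

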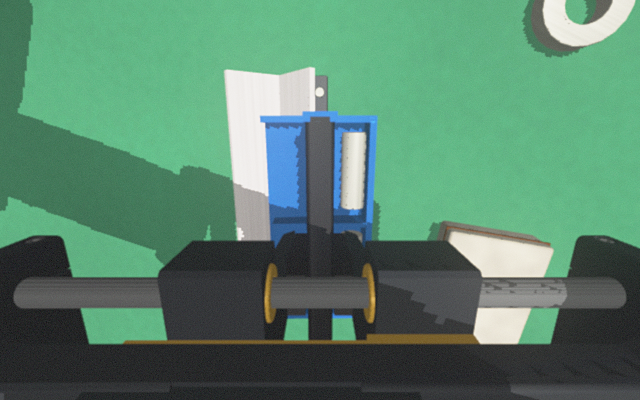

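Both pins are still held and the tray sits over the trough's far (+x) side, as planned. I'll check the trough's position against the tray lip in the wrist depth image, where the exposed trough end is at columns 225–315, rows 68–115.

```bash
python3 - <<'E'
from tr import *
o=get_obs();d=load("wrist2");P=world(d,o)-C
x=P[...,0]*np.cos(A)+P[...,1]*np.sin(A);y=-P[...,0]*np.sin(A)+P[...,1]*np.cos(A);z=P[...,2]
for v in (85,95,105): print(v,[(u,round(float(x[v,u])*1e3,1),round(float(y[v,u])*1e3),round(float(z[v,u])*1e3,1)) for u in range(226,320,6)])
print("end rows col 250",[(v,round(float(y[v,250])*1e3),round(float(z[v,250])*1e3)) for v in range(64,80,2)])
for v in (140,): print("lip",[(u,round(float(x[v,u])*1e3,1),round(float(z[v,u])*1e3,1)) for u in range(232,310,4)])
for a,l,h in ((0,.017,.072),(5,.017,.067),(8,.017,.064),(40,.017,.064)): p,M=pose(a,l,h);print(a,rel(p,M))
E
```

```text
85 [(226, -37.2, 97, 46.0), (232, -32.1, 97, 45.4), (238, -28.6, 98, 40.9), (244, -24.2, 98, 38.2), (250, -20.5, 98, 33.5), (256, -16.3, 99, 29.7), (262, -11.7, 99, 26.9), (268, -7.6, 99, 22.0), (274, -3.6, 100, 16.1), (280, 1.9, 100, 15.2), (286, 9.5, 99, 22.3), (292, 16.8, 98, 29.8), (298, 23.5, 97, 36.1), (304, 30.0, 96, 42.6), (310, 36.0, 96, 47.9), (316, 34.8, 100, 7.0)]
95 [(226, -37.9, 89, 46.1), (232, -32.6, 89, 45.8), (238, -28.8, 89, 41.8), (244, -24.9, 90, 37.9), (250, -20.9, 90, 33.9), (256, -17.4, 90, 28.2), (262, -12.6, 90, 25.6), (268, -8.4, 91, 20.9), (274, -3.6, 91, 17.4), (280, 1.3, 91, 14.2), (286, 9.3, 90, 22.6), (292, 16.4, 90, 29.0), (298, 23.0, 89, 34.6), (304, 29.9, 88, 42.6), (310, 36.0, 88, 48.2), (316, 34.8, 91, 7.5)]
105 [(226, -59.6, 84, 1.3), (232, -33.2, 81, 45.9), (238, -29.3, 81, 42.3), (244, -25.4, 81, 38.3), (250, -21.3, 81, 34.4), (256, -16.9, 81, 31.1), (262, -12.6, 82, 27.0), (268, -8.3, 82, 22.5), (274, -3.8, 82, 18.2), (280, 0.9, 82, 13.9), (286, 8.6, 82, 21.2), (292, 16.3, 81, 29.5), (298, 23.2, 81, 36.1), (304, 29.9, 80, 43.2), (310, 35.7, 80, 47.1), (316, 34.7, 82, 6.9)]
end rows col 250 [(64, 122, 1), (66, 120, 1), (68, 118, 1), (70, 116, 1), (72, 109, 33), (74, 107, 34), (76, 105, 35), (78, 104, 34)]
lip [(232, -34.7, 48.2), (236, -32.4, 45.0), (240, -29.6, 42.6), (244, -26.2, 41.7), (248, -24.3, 36.9), (252, -20.9, 35.6), (256, -18.2, 32.5), (260, -15.5, 29.2), (264, -13.0, 25.1), (268, 18.4, 109.9), (272, 20.9, 109.3), (276, 23.4, 108.4), (280, 26.0, 108.1), (284, 28.4, 107.2), (288, 30.9, 106.3), (292, 33.4, 105.5), (296, 36.1, 105.5), (300, 38.7, 104.6), (304, 41.5, 105.3), (308, 57.0, 176.7)]
0 [-1.50e-03  3.18e-02  5.00e-04  1.00e-02 -4.00e-02 -8.00e+00]
5 [-5.40e-03  3.45e-02  5.00e-04  1.00e-02 -4.00e-02 -1.30e+01]
8 [-7.80e-03  3.63e-02  5.00e-04  2.00e-02 -4.00e-02 -1.60e+01]
40 [-3.99e-02  3.35e-02  5.00e-04  3.00e-02 -4.00e-02 -4.80e+01]
```

The model fits: fold at x ≈ 0, rims at ±35 mm and 47 mm up, trough end at y ≈ 110 mm, and lip at x ≈ 18 mm. I'll lower and level the tray, with the pins still held by the 6° floor.

```bash
python3 -m handwheel '[[0,0.001,0,0,0,-0.3],[-0.0001,0.003,0,0,0,-0.9],[-0.0003,0.006,0,0,0,-1.7],[-0.0005,0.010,0,0,0,-2.6],[-0.0007,0.014,0,0,0,-3.6],[-0.0009,0.018,0,0,0,-4.6],[-0.0011,0.022,0,0,0,-5.6],[-0.0013,0.026,0,0,0,-6.6],[-0.0014,0.029,0,0,0,-7.3],[-0.0015,0.031,0,0,0,-7.8],[-0.0015,0.0318,0,0,0,-8],[-0.0015,0.0318,0,0,0,-8],[-0.0015,0.0318,0,0,0,-8]]'; python3 st.py; python3 - <<'E'
from tr import *
for a,h in [(2,.070),(4,.067),(6,.065),(8,.064)]+[(a,.064) for a in range(10,42,2)]: p,M=pose(a,.017,h);print(a,rel(p,M))
E
```

```text
t: 8.58
tcp_pos: [0.6485, -0.0105, 0.1187]
orientation: [-1.561, -0.211, 0.211]
ft_force: [-0.3, -0.4, -3.6]
opening: 0.0118
t 8.58 tcp [ 0.6485 -0.0105  0.1187] xang 15.41 R [[0.964, 0.0, -0.266], [0.266, -0.0, 0.964], [0.0, -1.0, -0.0]] f [-0.3 -0.4 -3.6] op 0.0118 j [-0.2   0.69  1.24 -0.    1.22 -0.47]
2 [-2.00e-03  8.00e-04  1.00e-04  2.00e-02  1.00e-02 -1.99e+00]
4 [-3.70e-03  2.70e-03  1.00e-04  2.00e-02  1.00e-02 -3.99e+00]
6 [-5.50e-03  3.60e-03  1.00e-04  2.00e-02  1.00e-02 -5.99e+00]
8 [-7.20e-03  3.60e-03  1.00e-04  2.00e-02  1.00e-02 -7.99e+00]
10 [-9.00e-03  2.70e-03  1.00e-04  2.00e-02  1.00e-02 -9.99e+00]
12 [-1.090e-02  1.800e-03  1.000e-04  2.000e-02  1.000e-02 -1.199e+01]
14 [-1.270e-02  1.000e-03  1.000e-04  2.000e-02  1.000e-02 -1.399e+01]
16 [-1.460e-02  2.000e-04  1.000e-04  2.000e-02  1.000e-02 -1.599e+01]
18 [-1.650e-02 -5.000e-04  1.000e-04  2.000e-02  1.000e-02 -1.799e+01]
20 [-1.850e-02 -1.100e-03  1.000e-04  2.000e-02  1.000e-02 -1.999e+01]
22 [-2.040e-02 -1.700e-03  1.000e-04  2.000e-02  1.000e-02 -2.199e+01]
24 [-2.240e-02 -2.200e-03  1.000e-04  2.000e-02  1.000e-02 -2.399e+01]
26 [-2.440e-02 -2.600e-03  1.000e-04  2.000e-02  1.000e-02 -2.599e+01]
28 [-2.640e-02 -2.900e-03  1.000e-04  2.000e-02  1.000e-02 -2.799e+01]
30 [-2.840e-02 -3.200e-03  1.000e-04  2.000e-02  1.000e-02 -2.999e+01]
32 [-3.040e-02 -3.400e-03  1.000e-04  2.000e-02  1.000e-02 -3.199e+01]
34 [-3.250e-02 -3.600e-03  1.000e-04  1.000e-02  1.000e-02 -3.399e+01]
36 [-3.450e-02 -3.600e-03  1.000e-04  1.000e-02  1.000e-02 -3.599e+01]
38 [-3.660e-02 -3.600e-03  1.000e-04  1.000e-02  1.000e-02 -3.799e+01]
40 [-3.860e-02 -3.500e-03  1.000e-04  1.000e-02  1.000e-02 -3.999e+01]
```

```bash
python3 -m handwheel '[[-0.001,0.0004,0,0,0,-1],[-0.002,0.0008,0,0,0,-2],[-0.0028,0.0018,0,0,0,-3],[-0.0037,0.0027,0,0,0,-4],[-0.0046,0.0032,0,0,0,-5],[-0.0055,0.0036,0,0,0,-6],[-0.0063,0.0036,0,0,0,-7],[-0.0072,0.0036,0,0,0,-8],[-0.0081,0.0031,0,0,0,-9],[-0.009,0.0027,0,0,0,-10],[-0.01,0.0022,0,0,0,-11],[-0.0109,0.0018,0,0,0,-12],[-0.0118,0.0014,0,0,0,-13],[-0.0127,0.001,0,0,0,-14],[-0.0137,0.0006,0,0,0,-15],[-0.0146,0.0002,0,0,0,-16]]'; python3 st.py; python3 snap.py 3 scene side wrist
```

```text
t: 9.92
tcp_pos: [0.6343, -0.0144, 0.1184]
orientation: [-1.512, -0.426, -0.01]
ft_force: [0.5, -0.5, -2.9]
opening: 0.0117
t 9.92 tcp [ 0.6343 -0.0144  0.1184] xang 15.41 R [[0.926, 0.267, -0.266], [0.255, 0.073, 0.964], [0.277, -0.961, -0.0]] f [ 0.5 -0.5 -2.9] op 0.0117 j [-0.26  0.54  1.52  0.19  0.85 -0.64]
```

```bash
python3 - <<'E'
import cv2
a=cv2.imread("pics/scene3.png")[150:290,240:420];cv2.imwrite("pics/s3c.png",cv2.resize(a,None,fx=4,fy=4,interpolation=cv2.INTER_CUBIC))
a=cv2.imread("pics/side3.png")[120:260,280:460];cv2.imwrite("pics/d3c.png",cv2.resize(a,None,fx=4,fy=4,interpolation=cv2.INTER_CUBIC))
E
```

```text
(no output)
```

View pics/s3c.png

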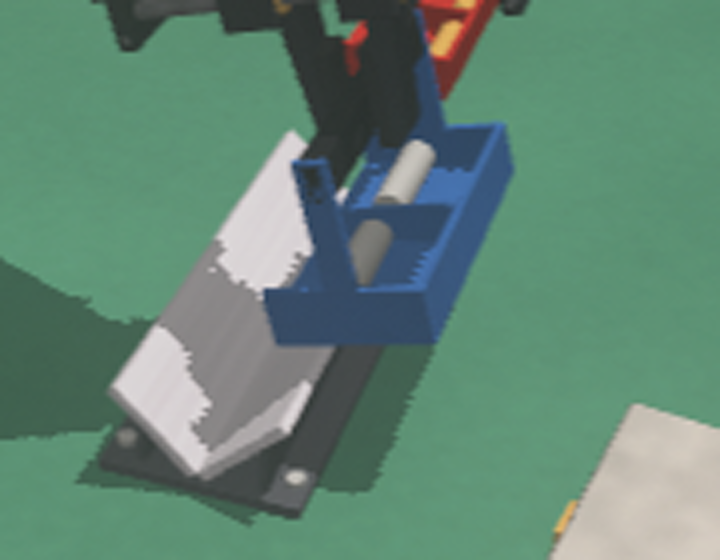

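View pics/d3c.png

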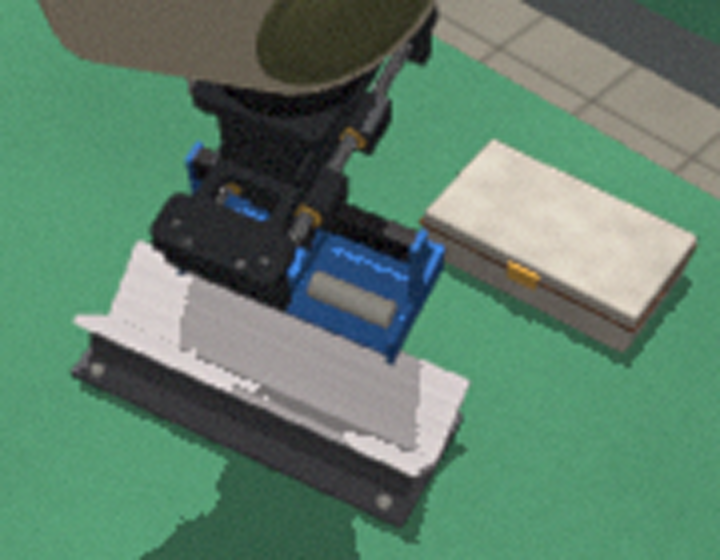

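View pics/wrist3.png

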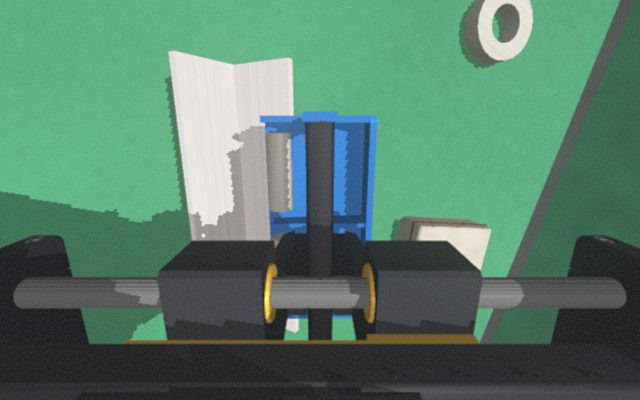

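The pins are rolling together toward the lip (wrist view at about (280,170), side crop at about (350,300)). I'll keep tipping slowly.

```bash
python3 -m handwheel '[[-0.0009,-0.0003,0,0,0,-1],[-0.0019,-0.0005,0,0,0,-2],[-0.0028,-0.0008,0,0,0,-3],[-0.0038,-0.001,0,0,0,-4],[-0.0047,-0.0012,0,0,0,-5],[-0.0058,-0.0014,0,0,0,-6],[-0.0058,-0.0014,0,0,0,-6],[-0.0058,-0.0014,0,0,0,-6]]'; python3 st.py; python3 snap.py 4 scene side wrist;  python3 - <<'E'
import cv2,numpy as np
a=cv2.imread("pics/scene4.png")[150:290,240:420]
b=cv2.imread("pics/side4.png")[120:260,280:460]
cv2.imwrite("pics/sd4.png",cv2.resize(np.vstack([a,b]),None,fx=2.1,fy=2.1,interpolation=cv2.INTER_CUBIC))
E
```

```text
t: 10.73
tcp_pos: [0.6285, -0.0161, 0.1181]
orientation: [-1.489, -0.504, -0.091]
ft_force: [0.4, -0.3, -2.0]
opening: 0.0115
t 10.73 tcp [ 0.6285 -0.0161  0.1181] xang 15.39 R [[0.894, 0.361, -0.265], [0.246, 0.099, 0.964], [0.375, -0.927, -0.0]] f [ 0.4 -0.3 -2. ] op 0.0115 j [-0.29  0.49  1.62  0.31  0.72 -0.76]
```

View pics/sd4.png

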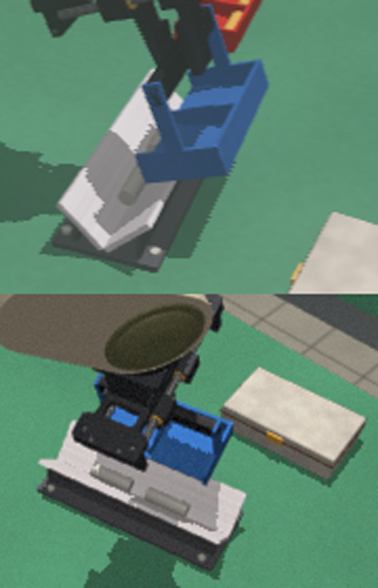

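View pics/wrist4.png

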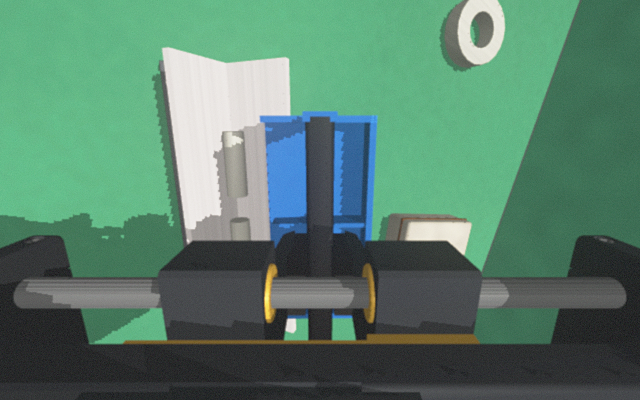

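Both pins lie in the fold: side crop at about (112,475) and (167,503), wrist view at about (235,165) and (240,230). I'll lift the tray straight up and clear.

```bash
python3 -m handwheel '[[0.0015,-0.0037,0,0,0,0],[0.0045,-0.011,0,0,0,0],[0.009,-0.022,0,0,0,0],[0.015,-0.037,0,0,0,0],[0.021,-0.052,0,0,0,2],[0.0255,-0.063,0,0,0,5],[0.0285,-0.0704,0,0,0,9],[0.03,-0.0742,0,0,0,13],[0.03,-0.0742,0,0,0,18],[0.03,-0.0742,0,0,0,22],[0.03,-0.0742,0,0,0,22]]'; python3 st.py; python3 snap.py 5 side wrist; python3 - <<'E'
from tr import *
A2=np.radians(-11.6);M=np.array([[np.cos(A2),0,-np.sin(A2)],[np.sin(A2),0,np.cos(A2)],[0,-1,0]])
o=get_obs();print(rel(np.array([.499,-.2625,.12]),M))
d=load("wrist5");P=world(d,o)-C
x=P[...,0]*np.cos(A)+P[...,1]*np.sin(A);y=-P[...,0]*np.sin(A)+P[...,1]*np.cos(A);z=P[...,2]
d=load("side5");P=world(d)-C;b=cv2.imread("pics/side5.png");cv2.imwrite("pics/d5c.png",cv2.resize(b[160:260,280:420],None,fx=5,fy=5,interpolation=cv2.INTER_CUBIC))
E
```

```text
t: 11.8
tcp_pos: [0.6297, -0.0156, 0.1986]
orientation: [-1.562, -0.211, 0.212]
ft_force: [-0.2, -0.6, -2.4]
opening: 0.0113
t 11.8 tcp [ 0.6297 -0.0156  0.1986] xang 15.44 R [[0.964, -0.001, -0.266], [0.266, -0.001, 0.964], [-0.001, -1.0, -0.001]] f [-0.2 -0.6 -2.4] op 0.0113 j [-0.21  0.58  1.21 -0.    1.36 -0.48]
[-1.910e-01  7.780e-02 -2.033e-01 -2.000e-02  2.703e+01  1.200e-01]
```

View pics/d5c.png

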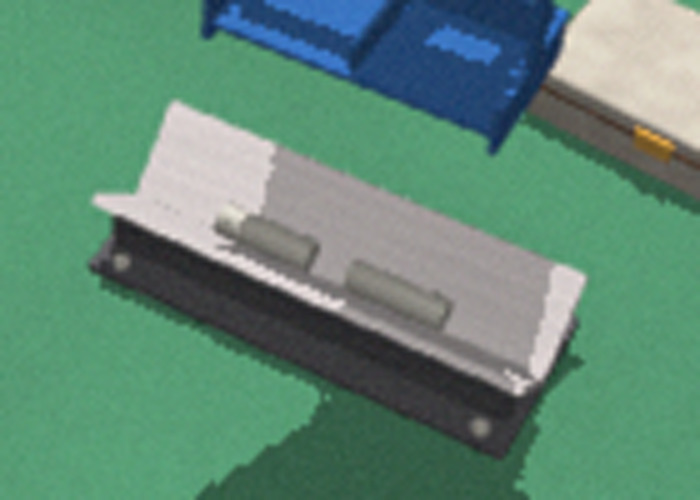

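Both pins lie end to end along the fold. Carrying the tray back to its original free spot.

```bash
python3 -m handwheel '[[-0.004,0,-0.004,0,0.5,0],[-0.012,0,-0.012,0,1.6,0],[-0.024,0,-0.025,0,3.3,0],[-0.04,0,-0.042,0,5.6,0],[-0.06,0,-0.064,0,8.5,0],[-0.08,0,-0.085,0,11.3,0],[-0.1,0,-0.106,0,14,0],[-0.12,0.01,-0.128,0,17,0],[-0.14,0.025,-0.149,0,20,0],[-0.158,0.04,-0.168,0,22.5,0],[-0.173,0.055,-0.184,0,24.5,0],[-0.183,0.067,-0.195,0,26,0],[-0.189,0.075,-0.201,0,26.8,0],[-0.191,0.0778,-0.2033,0,27,0.1],[-0.191,0.0778,-0.2033,0,27,0.1],[-0.191,0.0778,-0.2033,0,27,0.1]]'; python3 st.py; python3 snap.py 6 scene
```

```text
t: 13.23
tcp_pos: [0.4988, -0.2624, 0.1211]
orientation: [-1.566, 0.159, -0.158]
ft_force: [0.7, 0.3, -2.3]
opening: 0.0116
t 13.23 tcp [ 0.4988 -0.2624  0.1211] xang -11.56 R [[0.98, -0.001, 0.2], [-0.2, -0.001, 0.98], [-0.001, -1.0, -0.001]] f [ 0.7  0.3 -2.3] op 0.0116 j [-0.69  0.51  1.53 -0.    1.1  -0.49]
```

View pics/scene6.png

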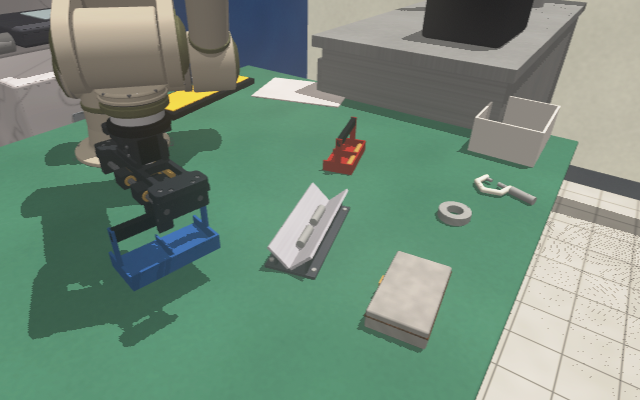

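The scene view shows both pins in the trough at about (305,235) and (318,213), and the empty tray level over its old place. Lowering it now.

```bash
python3 -m handwheel '[[0,0.004,0,0,0,0],[0,0.012,0,0,0,0],[0,0.022,0,0,0,0],[0,0.033,0,0,0,0],[0,0.043,0,0,0,0],[0,0.051,0,0,0,0],[0,0.056,0,0,0,0],[0,0.059,0,0,0,0],[0,0.0605,0,0,0,0],[0,0.0605,0,0,0,0],[0,0.0605,0,0,0,0]]'; python3 st.py
```

```text
t: 14.2
tcp_pos: [0.4986, -0.2629, 0.0602]
orientation: [-1.566, 0.16, -0.158]
ft_force: [-0.0, -0.6, -2.4]
opening: 0.0119
t 14.2 tcp [ 0.4986 -0.2629  0.0602] xang -11.59 R [[0.98, -0.001, 0.201], [-0.201, -0.001, 0.98], [-0.001, -1.0, -0.001]] f [-0.  -0.6 -2.4] op 0.0119 j [-0.69  0.59  1.58 -0.    0.97 -0.49]
```

```bash
python3 -m handwheel '[[0,0.0005,0,0,0,0],[0,0.001,0,0,0,0],[0,0.0015,0,0,0,0],[0,0.0015,0,0,0,0]]'; python3 st.py
```

```text
t: 14.53
tcp_pos: [0.4985, -0.2628, 0.0586]
orientation: [-1.566, 0.16, -0.158]
ft_force: [-1.4, 0.1, 0.0]
opening: 0.0117
t 14.53 tcp [ 0.4985 -0.2628  0.0586] xang -11.59 R [[0.98, -0.001, 0.201], [-0.201, -0.001, 0.98], [-0.001, -1.0, -0.001]] f [-1.4  0.1  0. ] op 0.0117 j [-0.69  0.6   1.58 -0.    0.97 -0.49]
```

The weight is off the wrist (fz 0), so the tray is on the bench. Releasing.

```bash
python3 -m handwheel '[[0,0,0,0,0,0],[0,0,0,0,0,0],[0,0,0,0,0,0],[0,0,0,0,0,0],[0,0,0,0,0,0],[0,0,0,0,0,0],[0,0,0,0,0,0],[0,0,0,0,0,0],[0,0,0,0,0,0],[0,0,0,0,0,0]]' 0.8; python3 -m handwheel '[[0,-0.005,0,0,0,0],[0,-0.015,0,0,0,0],[0,-0.03,0,0,0,0],[0,-0.055,0,0,0,0],[0,-0.085,0,0,0,0],[0,-0.12,0,0,0,0],[0,-0.15,0,0,0,0],[0,-0.18,0,0,0,0],[0,-0.2,0,0,0,0],[0,-0.2,0,0,0,0],[0,-0.2,0,0,0,0],[0,-0.2,0,0,0,0]]'; python3 st.py; python3 snap.py 7 scene side wrist; python3 - <<'E'
from tr import *
import shutil
for n in("scene","side"):
    d=load(n+"7");P=world(d);Q=P-C
    x=Q[...,0]*np.cos(A)+Q[...,1]*np.sin(A);y=-Q[...,0]*np.sin(A)+Q[...,1]*np.cos(A);z=Q[...,2]
    hsv=cv2.cvtColor(d["image"],cv2.COLOR_RGB2HSV)
    # pins: points standing clear of the V surface near the fold
    m=(abs(y)<.105)&(abs(x)<.012)&(z-(.012+abs(x))>.006)&(z<.045)&(d["depth"]>0)
    nn,l,s,c=cv2.connectedComponentsWithStats(m.astype(np.uint8))
    for i in range(1,nn):
        if s[i,4]>25:
            k=l==i;f=np.polyfit(y[k],x[k],1);print(n,"pin px",s[i,:4],"x %.1f y %.1f..%.1f ztop %.1f ang %.1f"%(x[k].mean()*1e3,y[k].min()*1e3,y[k].max()*1e3,np.percentile(z[k],95)*1e3,np.degrees(f[0])))
    t=(hsv[...,0]>100)&(hsv[...,0]<125)&(hsv[...,1]>120)&(np.linalg.norm(P[...,:2]-[.499,-.2625],axis=-1)<.1)&(d["depth"]>0)
    h=(d["image"].max(-1)<60)&(np.linalg.norm(P[...,:2]-[.499,-.2625],axis=-1)<.1)&(P[...,2]>.06)&(P[...,2]<.1)
    print(n,"tray z min/max",np.percentile(P[t][:,2],[1,99]).round(4),"handle top",np.percentile(P[h][:,2],97).round(4))
E
```

```text
t: 15.37
tcp_pos: [0.4984, -0.2627, 0.0584]
orientation: [-1.565, 0.16, -0.158]
ft_force: [0.1, -0.9, 0.6]
opening: 0.0707
t: 16.37
tcp_pos: [0.4984, -0.2624, 0.2575]
orientation: [-1.565, 0.161, -0.157]
ft_force: [1.3, 0.1, -0.1]
opening: 0.0703
t 16.37 tcp [ 0.4984 -0.2624  0.2575] xang -11.6 R [[0.98, -0.003, 0.201], [-0.201, 0.001, 0.98], [-0.003, -1.0, 0.0]] f [ 1.3  0.1 -0.1] op 0.0703 j [-0.69  0.39  1.34 -0.    1.41 -0.49]
scene pin px [310 205  16  19] x 3.1 y 9.9..62.1 ztop 31.9 ang 1.9
scene pin px [297 225  17  22] x 3.2 y -60.7..-9.2 ztop 31.9 ang 2.1
scene tray z min/max [0.0021 0.0812] handle top 0.0857
side pin px [322 201  22  12] x -3.9 y 10.6..67.6 ztop 33.1 ang -2.0
side pin px [349 212  22  13] x -4.0 y -59.6..-9.7 ztop 33.1 ang -1.3
side tray z min/max [0.0048 0.381 ] handle top 0.0872
```

View pics/scene7.png

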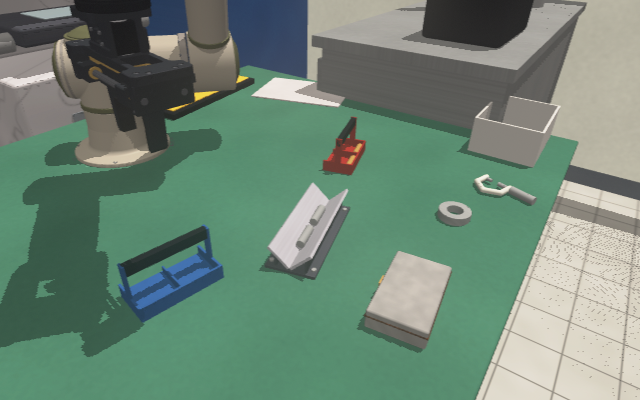

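View pics/side7.png

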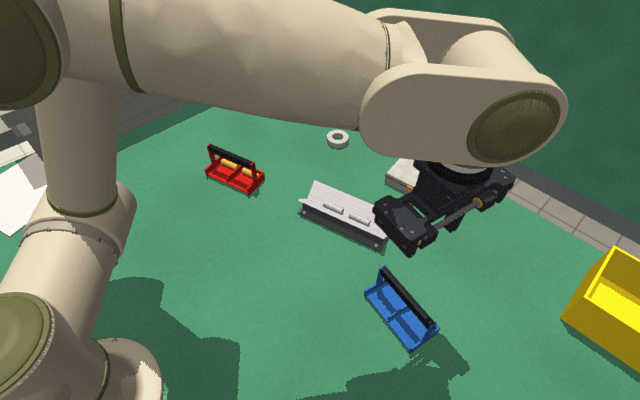

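The pins are in the fold with centres near y = +37 and -35 mm, tops at about 32 mm (expected 31), and within about 2° of its direction. The tray is upright with its handle top at 86 mm, and the arm is clear. Handing in.

```bash
python3 -c "
from cell import env
print(env.sign_off())"
```

```text
the job is handed in; nothing more can be done
None
```

I picked up the blue tray by its handle and carried it tilted slightly back. I then tipped it slowly to 22° with its lip low over the V-trough, and both steel pins rolled into the fold. The empty tray is back upright at its original place on the bench. I handed the job in at about 16.5 s; no verdict is reported.

Last checks before handing in:
- **Pins:** both lie end to end along the fold, with middles about 36 mm either side of the trough's middle. Their tops are about 32 mm up (31 expected), and they lie within about 2° of its direction.
- **Sideways position:** the scene view read +3 mm and the side view -4 mm. Each camera sees only one flank of the pins, so they are probably centred, and either reading is inside the 12 mm limit.
- **Tray:** its handle top is at 86–87 mm (85 expected). The force on the wrist dropped to zero when it touched the bench.
- **Arm:** the gripper is open and about 0.17 m clear above the tray.

I saw no failed checks. I did not measure the speed of the pins as they fell; the lip was about 64 mm above the bench, so the fall was well under 11 cm.

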